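Straighten a row of books in the rack

ROBOT

A 6-joint arm with a two-finger parallel gripper is mounted at the origin on the work surface. World frame = base frame: x ahead of the robot, y to its left, z up, the work surface at z = 0. Lengths are in m, angles in rad, forces in N, time in s.
With the tool pointing down it reaches from about 0.225 to 0.875 m from the base axis. Payload 3.4 kg.
Tool frame: the origin (TCP) lies between the finger pads; the fingertips stand 11 mm ahead of it and the grasp point (between the pads) lies 8 mm behind it; z points along the fingers, y is the line along which they close (so a half turn about z gives the same grasp; the last joint's range is limited). The gripper opens to 85 mm and grips with 20 to 120 N. Pads are 22 mm wide; open, the fingers measure 114 mm over their backs; the gripper's body (76 mm by 85 mm) begins 54 mm behind the grasp point. The pads swing forward as they close: fully open they stand 13 mm farther back than shut.
Start: joints at [-1.418, 0.276, 1.505, -0, 1.361, -0.121], TCP at [0.155, -0.554, 0.242] pointing down, gripper open.
Joint ranges: [-2.89, 2.89], [-0.75, 2.08], [0.22, 2.7], [-1.18, 4.32], [0.11, 2.71], [-2.7, 2.7]. Speed limits (rad/s): [2.57, 2.57, 3.14, 3.14, 3.14, 3.14].

INTERFACE

Orientations are given as a unit quaternion [w, x, y, z].
In Python, from rig import sensors, eyes, manip gives the robot as it stands.
- The arm moves only by the tool drive_tool, never from a script. Its argument "deltas" is a list of rows, each an object with "linear": the shift along the world's x, y, z in mm, a list of three; "twist": the turn about the world's z in degrees; "claw": the opening, from 0 (shut) to 1 (fully open). In form: [{"linear": [tx, ty, tz], "twist": twist, "claw": claw}, ...]. A call has 1 to 12 rows; each row is the pose to reach, as a shift and turn from the pose commanded when the call began; what a row does not reach only later rows make up. A row lasts 1/12 s, in which the tool goes at most 41.7 mm and 7.16 degrees, less where a joint would pass 70% of its speed; a pose out of reach is approached as far as the arm can. A call with a gripper value outside its range is refused whole. The fingers move at their own pace and stop on an object; "squeeze" is the grip in N (left out, the last holds). Time passes only in rows, so rows that repeat a pose let the fingers close. It gives the time, the measured TCP pose, the force, the opening and the grip force at its end, in the units of the state.
- sensors.get_state(): the state, without advancing time (a new reading comes with each control period).
- eyes.get_image(name): name is "scene" or "top" or "wrist"; returns the picture (400x640x3 uint8, red, green, blue); there is no depth.
- eyes.camera_model(name): a dict with "intrinsics" (3x3 intrinsics, pixels), "R" (3x3) and "t" (3): a world point X has camera coordinates R X + t. Camera axes: x right, y down, z forward; pixel columns grow to the right and rows downward; lengths in m; the calibration is good to about 2 mm. A picture is of the moment at which its call begins: read the wrist's pose just before it. camera_model takes no time and is no camera call; for the wrist camera it gives the pose at the moment of the call.
- manip.sign_off(): hands the job in; it is judged then, once.
The state is a dict: "clock": time; "qpos": joint angles; "qd": joint speeds; "effort": joint torques, N m; "position": TCP position; "ee_rot": TCP orientation; "contact_force": force on the tool from outside, world axes, zero at the start; "moment": the same for the moment, N m; "width": finger opening in m; "gripper_force": force on a finger pad.
Only numpy, scipy, OpenCV 4.12 (cv2) and the standard library are available. Lean on these libraries where they do the work, as an engineer would, in place of code of your own. Each camera call takes 0.05 s, during which the arm holds its last target. There are 200 camera calls.

TASK

Straighten the row of books in the rack: push every volume that sticks out straight back until it stands against the back panel with its spine in line with the others, and push the sliding book support along until it stands snugly against the last book of the row. Everything is pushed along the shelf, nothing is picked up: no book may be lifted, all the books stay upright on the shelf and the other things on the table stay where they are.

Things in the scene. Friction and masses are not known exactly. Their poses are not given: they have to be found in the camera images.
- rack: Open-topped table-top book rack, fixed: white shelf board 200 (x) x 480 (y) x 18 mm, open in front and at the right. Origin: centre of the board's underside, on the table. x points from the front to the back, y to the left along the row, z up. Left end: red panel, inner face at y = +222 mm, top at z = 233 mm. The books stand on the board from this panel rightwards.
- back_stop (a point): Middle of the front face of the rack's thin white back panel, the stop behind the books, at rack x = +85 mm, y = 0, 79 mm above the table. The panel runs the rack's whole length; its top is 140 mm above the table. Spines of books that are fully home lie in line at rack x = -75 mm.
- support (a joint): Sliding book support, the rack's movable right end, an upright steel plate on the back rail. Joint value in m: 0 = far right, grows as it slides left (rack +y) towards the books, limit 0.16. About 2 N of friction; stays where left. The plate's left face is at rack y = -0.140 + value.
- support_face (a point): Point on the left face (towards the books) of the support's plate: rack x = 0, 103 mm above the table. The plate is 3 mm thick, spans rack x -73 to +77 mm, 20 to 188 mm above the table, and has a foot 30 mm wide, 3 mm thick, on its right side only, just above the board.
- book1: One of seven equal blue cloth volumes (0.5 to 0.9 kg; 1 to 4 N slides one), standing in the rack in no fixed order: 160 mm deep (x), 30 thick (y), 210 tall (z). Origin: centre of the underside; the spine, towards the robot, is 80 mm from it at -x. Fully home: origin at rack x = +5 mm. Some start home, the others stick out by 25 to 50 mm; neighbours are 1 to 2 mm apart.
- book2: One of seven equal blue cloth volumes (0.5 to 0.9 kg; 1 to 4 N slides one), standing in the rack in no fixed order: 160 mm deep (x), 30 thick (y), 210 tall (z). Origin: centre of the underside; the spine, towards the robot, is 80 mm from it at -x. Fully home: origin at rack x = +5 mm. Some start home, the others stick out by 25 to 50 mm; neighbours are 1 to 2 mm apart.
- book3: One of seven equal blue cloth volumes (0.5 to 0.9 kg; 1 to 4 N slides one), standing in the rack in no fixed order: 160 mm deep (x), 30 thick (y), 210 tall (z). Origin: centre of the underside; the spine, towards the robot, is 80 mm from it at -x. Fully home: origin at rack x = +5 mm. Some start home, the others stick out by 25 to 50 mm; neighbours are 1 to 2 mm apart.
- book4: One of seven equal blue cloth volumes (0.5 to 0.9 kg; 1 to 4 N slides one), standing in the rack in no fixed order: 160 mm deep (x), 30 thick (y), 210 tall (z). Origin: centre of the underside; the spine, towards the robot, is 80 mm from it at -x. Fully home: origin at rack x = +5 mm. Some start home, the others stick out by 25 to 50 mm; neighbours are 1 to 2 mm apart.
- book5: One of seven equal blue cloth volumes (0.5 to 0.9 kg; 1 to 4 N slides one), standing in the rack in no fixed order: 160 mm deep (x), 30 thick (y), 210 tall (z). Origin: centre of the underside; the spine, towards the robot, is 80 mm from it at -x. Fully home: origin at rack x = +5 mm. Some start home, the others stick out by 25 to 50 mm; neighbours are 1 to 2 mm apart.
- book6: One of seven equal blue cloth volumes (0.5 to 0.9 kg; 1 to 4 N slides one), standing in the rack in no fixed order: 160 mm deep (x), 30 thick (y), 210 tall (z). Origin: centre of the underside; the spine, towards the robot, is 80 mm from it at -x. Fully home: origin at rack x = +5 mm. Some start home, the others stick out by 25 to 50 mm; neighbours are 1 to 2 mm apart.
- book7: One of seven equal blue cloth volumes (0.5 to 0.9 kg; 1 to 4 N slides one), standing in the rack in no fixed order: 160 mm deep (x), 30 thick (y), 210 tall (z). Origin: centre of the underside; the spine, towards the robot, is 80 mm from it at -x. Fully home: origin at rack x = +5 mm. Some start home, the others stick out by 25 to 50 mm; neighbours are 1 to 2 mm apart.
- stamp: Self-inking stamp, black and grey, 36 x 60 mm, 74 mm tall, standing in front of the rack. Origin: centre of its underside. A bystander.
- tape: Roll of clear label tape lying flat, 72 mm across, 19 mm high, in front of the rack. Origin: centre of its underside. A bystander.
- folder: White bone folder lying flat, 22 x 161 x 4 mm, long along its y, by the rack's left front corner. Origin: underside, 75 mm from its square end. A bystander.
- glue: White glue bottle with an orange cap, 54 mm across, 135 mm tall, upright to the right of the rack. Origin: centre of its underside. A bystander.
- mug: White mug, 80 mm across, 95 mm tall, with pencils sticking out to 150 mm, to the left of the rack. Origin: centre of its underside. A bystander.
- scanner: Hand-held barcode scanner, grey and black, 178 x 60 x 34 mm, lying to the right of the rack. Origin: underside, near its middle. A bystander.
Mind the look-alikes: they are no part of the job. Leave any orange, pink or yellow look-alike of the book7 alone.

How it is judged:
By the outcome, as a careful person would: the job done as asked, in the order asked, and still so for the second after the job is handed in, with the robot touching nothing.
It also fails if it takes over 58 s, if anything falls off the work surface, if the arm or the gripper's body presses on something with over 40 N, if the wrist force passes 120 N, or if a joint passes its speed limit or range.

## Working session

There is one attempt and no reset: what is moved stays moved. The work goes in short steps, Python scripts to look and compute and a tool call to move; the robot and the scene stay as the last step left them, time stands still between calls to the robot, and variables do not carry over. Pictures are saved under pics/ and viewed, at most 10 in all, crops included, and the job is handed in when it is done.

Besides the shell and the picture viewer there is one more tool, called after "Call:" as name(argument=value, ...), one argument or row to a line, values as JSON. drive_tool: Moves the arm, as the interface text tells. Its arguments: {"type":"object","properties":{"deltas":{"type":"array","items":{"type":"object","properties":{"linear":{"type":"array","items":{"type":"number"}},"twist":{"type":"number"},"claw":{"type":"number"}}}},"squeeze":{"type":"number"}},"required":["deltas"]}

```bash
mkdir -p pics; python3 - <<'E'
from rig import sensors, eyes
import cv2
s=sensors.get_state();print(s)
for n in("scene","top"):
    im=eyes.get_image(n);cv2.imwrite(f"pics/{n}0.png",cv2.cvtColor(im,cv2.COLOR_RGB2BGR));m=eyes.camera_model(n);print(n,m)
E
```

```text
{'clock': 0.0, 'qpos': array([-1.41800849e+00,  2.76618086e-01,  1.50612305e+00, -1.44285775e-05,
        1.36070499e+00, -1.21016367e-01]), 'qd': array([ 9.15570068e-04, -1.26186569e-04, -8.05516796e-04,  8.99429372e-04,
        1.52708907e-03,  4.73338566e-06]), 'effort': array([-5.52978531e-05, -4.16764891e+01, -2.45807952e+01,  1.18327384e-04,
        1.12569152e-02,  6.48682132e-06]), 'position': array([ 0.15538134, -0.55308475,  0.24143055]), 'ee_rot': array([-9.26506253e-04,  9.90642902e-01,  1.36476302e-01, -2.17746259e-05]), 'contact_force': array([0.07607817, 0.28198094, 0.08096502]), 'moment': array([0.04451824, 0.01984001, 0.02085507]), 'gripper_force': 0.0, 'width': 0.08561856992860134}
scene {'intrinsics': array([[493.96997605,   0.        , 304.34924609],
       [  0.        , 493.96997605, 195.60154147],
       [  0.        ,   0.        ,   1.        ]]), 'R': array([[-0.75072275,  0.6606058 ,  0.00391617],
       [ 0.62574012,  0.71297656, -0.31640752],
       [-0.21181278, -0.23508382, -0.94861528]]), 't': array([ 0.36249817, -0.25174779,  1.59966921])}
top {'intrinsics': array([[498.50256823,   0.        , 325.31132679],
       [  0.        , 498.50256823, 204.93368821],
       [  0.        ,   0.        ,   1.        ]]), 'R': array([[-1.01190197e-01, -9.94867098e-01, -2.14736462e-05],
       [-9.70788573e-01,  9.87458354e-02, -2.18675117e-01],
       [ 2.17554800e-01, -2.21069319e-02, -9.75797721e-01]]), 't': array([0.00943403, 0.47163832, 1.71547788])}
```

View pics/scene0.png

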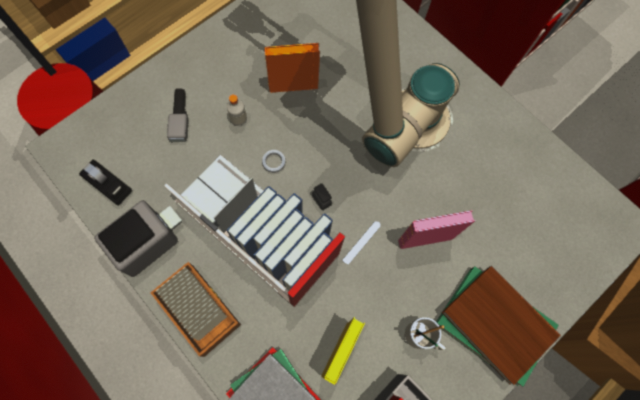

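View pics/top0.png

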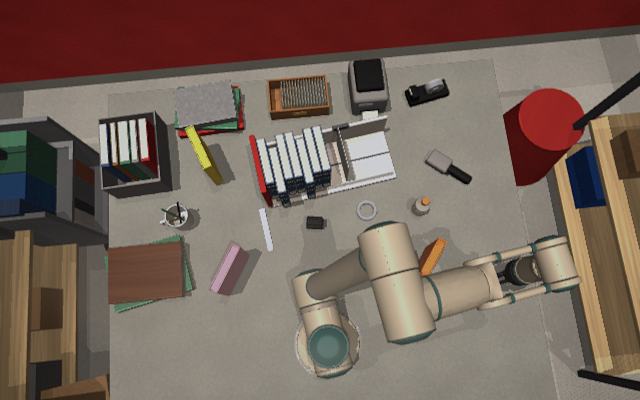

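The scene view shows the rack at about (165–345, 155–300), with the support at (237,203) and the stamp, tape and folder in front. The top view shows the rack at (250–395, 115–205). I'll enlarge both.

```bash
python3 - <<'E'
import cv2
a=cv2.imread("pics/top0.png")[110:220,240:410];cv2.imwrite("pics/topc.png",cv2.resize(a,None,fx=4.6,fy=4.6,interpolation=cv2.INTER_CUBIC))
a=cv2.imread("pics/scene0.png")[150:305,155:355];cv2.imwrite("pics/scenec.png",cv2.resize(a,None,fx=3.8,fy=3.8,interpolation=cv2.INTER_CUBIC))
E
```

```text
(no output)
```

View pics/topc.png

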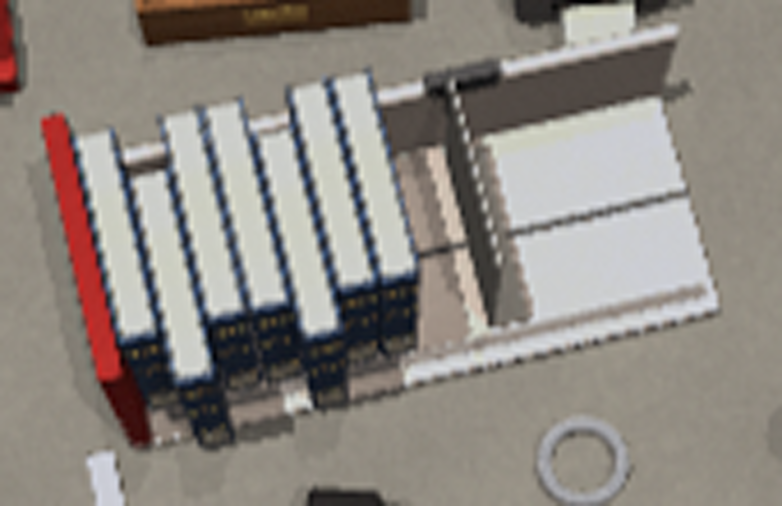

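View pics/scenec.png

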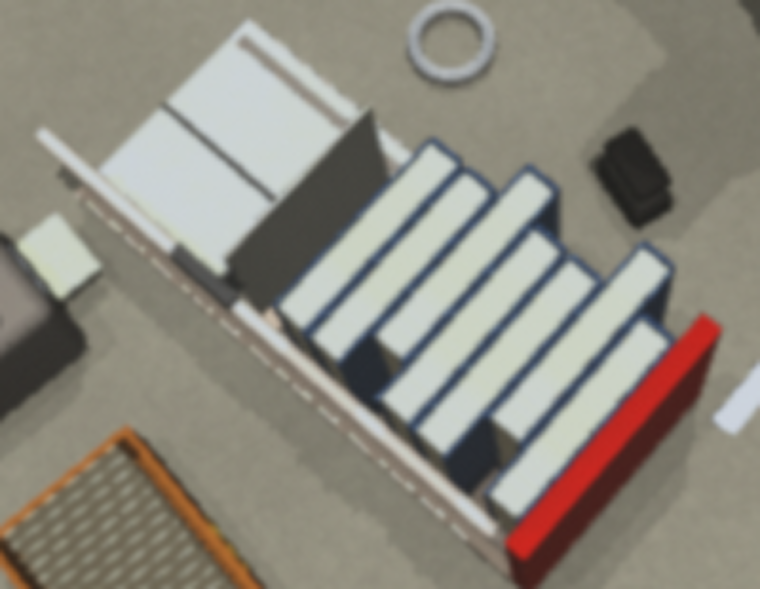

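The books read left to right. Books 2 and 5 stick out and the rest are home. Next I'll fit the rack pose from the pixels I read.

```bash
cat > h.py <<'E'
import numpy as np
from rig import eyes
M={n:eyes.camera_model(n) for n in("scene","top")}
def proj(n,X):
    m=M[n];c=m["intrinsics"]@(m["R"]@X+m["t"]);return c[:2]/c[2]
def rw(p,X): # rack->world
    c,s=np.cos(p[2]),np.sin(p[2]);return np.array([p[0]+c*X[0]-s*X[1],p[1]+s*X[0]+c*X[1],X[2]])
E
python3 - <<'E'
from h import *
from scipy.optimize import least_squares
T=lambda u,v:("top",np.array([u/4.6+240,v/4.6+110]))
S=lambda u,v:("scene",np.array([u/3.8+155,v/3.8+150]))
# params x,y,yaw,y7(right face of last book), ys(support left face), x2, x5 (fronts), y2,y5 (centre)
def obs(p):
    x,y,a,y7,ys,x2,x5,y2,y5=p
    return [(T(716,300),(-.1,-.24,.018)),(S(248,22),(-.1,-.24,.018)),(T(677,28),(.085,-.24,.14)),(S(48,128),(.085,-.24,.14)),
    (T(415,272),(-.075,y7,.228)),(S(433,140),(-.075,y7,.228)),(T(370,70),(.085,y7,.228)),(S(280,302),(.085,y7,.228)),
    (T(508,265),(-.073,ys,.188)),(S(372,110),(-.073,ys,.188)),
    (T(192,375),(x2,y2,.228)),(S(660,256),(x2,y2,.228)),(T(320,330),(x5,y5,.228)),(S(543,178),(x5,y5,.228)),
    (T(122,372),(-.1,.222,.233)),(T(68,118),(.1,.222,.233)),(S(705,318),(-.1,.222,.233))]
f=lambda p:np.concatenate([proj(n,rw(p,np.array(X)))-uv for (n,uv),X in obs(p)])
r=least_squares(f,[.6,.05,.15,0,-.06,-.11,-.11,.17,.08],loss="soft_l1")
print(r.x.round(4));print(f(r.x).reshape(-1,2).round(1).tolist())
p=r.x;np.save("p.npy",p)
for n,X in dict(b2=(p[5],p[7],.2),b5=(p[6],p[8],.2),home2=(-.075,p[7],.2),home5=(-.075,p[8],.2),sup=(0,p[4],.19)).items():print(n,rw(p,X).round(4))
E
```

```text
[ 0.6241 -0.057   0.1434  0.0045 -0.0573 -0.1102 -0.1007  0.1753  0.0804]
[[0.6, 0.8], [0.1, -1.2], [-0.4, 1.0], [-0.0, 0.2], [0.3, -0.5], [0.4, -1.0], [-1.8, -1.7], [-1.6, 1.9], [-2.2, -0.4], [-0.2, -1.6], [-0.2, -0.3], [0.1, -0.3], [0.0, -0.2], [0.1, -0.1], [-0.1, 0.4], [-1.6, -1.8], [0.1, -2.6]]
b2 [0.49   0.1007 0.2   ]
b5 [0.5129 0.0082 0.2   ]
home2 [0.5248 0.1058 0.2   ]
home5 [0.5384 0.0119 0.2   ]
sup [ 0.6323 -0.1137  0.19  ]
```

Call:
drive_tool(
  deltas=[
    {"linear":[0,0,40],"twist":0,"claw":0},
    {"linear":[0,0,80],"twist":0,"claw":0},
    {"linear":[0,0,110],"twist":0,"claw":0},
    {"linear":[305,650,110],"twist":-7.4,"claw":0},
    {"linear":[305,650,110],"twist":-7.4,"claw":0},
    {"linear":[305,650,110],"twist":-7.4,"claw":0},
    {"linear":[305,650,110],"twist":-7.4,"claw":0},
    {"linear":[305,650,110],"twist":-7.4,"claw":0},
    {"linear":[305,650,110],"twist":-7.4,"claw":0},
    {"linear":[305,650,110],"twist":-7.4,"claw":0},
    {"linear":[305,650,110],"twist":-7.4,"claw":0},
    {"linear":[305,650,110],"twist":-7.4,"claw":0},
  ],
)

```text
clock: 1.1
position: [0.3148, -0.212, 0.3521]
ee_rot: [-0.0, 0.997, 0.072, 0.0]
contact_force: [0.2, 0.2, -0.9]
width: 0.0001
gripper_force: 0.0
```

Call:
drive_tool(
  deltas=[
    {"linear":[146,308,0],"twist":0,"claw":0},
    {"linear":[146,308,0],"twist":0,"claw":0},
    {"linear":[146,308,0],"twist":0,"claw":0},
    {"linear":[146,308,0],"twist":0,"claw":0},
    {"linear":[146,308,0],"twist":0,"claw":0},
    {"linear":[146,308,0],"twist":0,"claw":0},
    {"linear":[146,308,0],"twist":0,"claw":0},
    {"linear":[146,308,0],"twist":0,"claw":0},
    {"linear":[146,308,0],"twist":0,"claw":0},
    {"linear":[146,308,-40],"twist":0,"claw":0},
    {"linear":[146,308,-80],"twist":0,"claw":0},
    {"linear":[146,308,-80],"twist":0,"claw":0},
  ],
)

```text
clock: 2.1
position: [0.4531, 0.0936, 0.2636]
ee_rot: [0.0, 0.997, 0.073, -0.01]
contact_force: [-2.3, 0.4, -2.0]
width: -0.0003
gripper_force: 0.0
```

```bash
python3 - <<'E'
from h import *
from rig import sensors
import cv2
p=np.load("p.npy");s=sensors.get_state();X=s["position"];print(X,s["ee_rot"])
m=eyes.camera_model("wrist");im=eyes.get_image("wrist");print({k:np.round(v,3).tolist() for k,v in m.items()})
cv2.imwrite("pics/w1.png",cv2.cvtColor(im,cv2.COLOR_RGB2BGR))
M["wrist"]=m
for n,Y in (("b2",(p[5],p[7],.228)),("b5",(p[6],p[8],.228)),("7R",(-.075,p[3],.228)),("panel",(-.1,.222,.233))):print(n,proj("wrist",rw(p,np.array(Y))).round())
E
```

```text
[0.45308231 0.09355249 0.2635943 ] [ 2.11998114e-05  9.97296447e-01  7.27346963e-02 -1.04623087e-02]
{'intrinsics': [[301.311, 0.0, 316.272], [0.0, 301.311, 203.573], [0.0, 0.0, 1.0]], 'R': [[0.145, -0.989, -0.002], [-0.937, -0.138, 0.321], [-0.318, -0.045, -0.947]], 't': [0.027, 0.387, 0.547]}
b2 [313. 181.]
b5 [484. 165.]
7R [637. 117.]
panel [226. 165.]
```

View pics/w1.png

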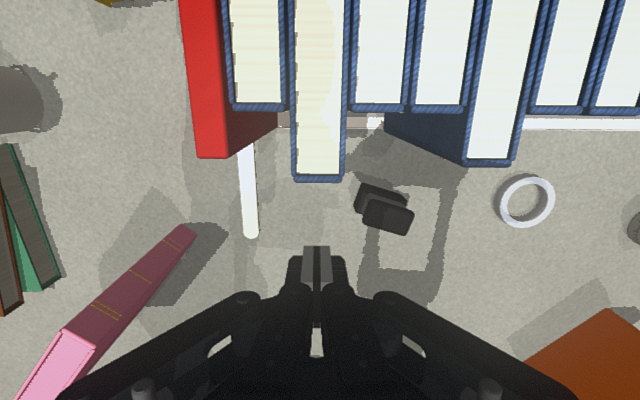

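Wrist view: book 2's spine is at (319,180), in line with the fingers at column 317. Book 5 sticks out at (488,163) and the other five are home. Going down to push height now.

Call:
drive_tool(
  deltas=[
    {"linear":[0,-1,-40],"twist":0,"claw":0},
    {"linear":[0,-1,-80],"twist":0,"claw":0},
    {"linear":[0,-1,-86],"twist":0,"claw":0},
    {"linear":[0,-1,-86],"twist":0,"claw":0},
    {"linear":[10,0.5,-86],"twist":0,"claw":0},
    {"linear":[18,1.5,-86],"twist":0,"claw":0},
    {"linear":[24,2.5,-86],"twist":0,"claw":0},
    {"linear":[28,3,-86],"twist":0,"claw":0},
    {"linear":[32,3.5,-86],"twist":0,"claw":0},
    {"linear":[36,4,-86],"twist":0,"claw":0},
    {"linear":[40,4.7,-86],"twist":0,"claw":0},
    {"linear":[44,5.3,-86],"twist":0,"claw":0},
  ],
)

```text
clock: 3.15
position: [0.5049, 0.0993, 0.1864]
ee_rot: [0.0, 0.997, 0.072, -0.0]
contact_force: [-2.7, -0.6, 0.3]
width: 0.0001
gripper_force: 0.0
```

Call:
drive_tool(
  deltas=[
    {"linear":[2,0.3,0],"twist":0,"claw":0},
    {"linear":[4,0.6,0],"twist":0,"claw":0},
    {"linear":[6,0.9,0],"twist":0,"claw":0},
    {"linear":[7,1,0],"twist":0,"claw":0},
    {"linear":[8,1.1,0],"twist":0,"claw":0},
    {"linear":[8,1.1,0],"twist":0,"claw":0},
  ],
)

```text
clock: 3.65
position: [0.5129, 0.1003, 0.1862]
ee_rot: [0.0, 0.997, 0.072, 0.0]
contact_force: [-1.1, -0.1, -0.3]
width: 0.0
gripper_force: 0.0
```

Call:
drive_tool(
  deltas=[
    {"linear":[1,0.1,0],"twist":0,"claw":0},
    {"linear":[2,0.3,0],"twist":0,"claw":0},
    {"linear":[3,0.4,0],"twist":0,"claw":0},
    {"linear":[3,0.4,0],"twist":0,"claw":0},
  ],
)

```text
clock: 3.98
position: [0.5136, 0.1005, 0.1859]
ee_rot: [0.0, 0.997, 0.072, -0.002]
contact_force: [-7.2, -0.4, 2.2]
width: -0.0
gripper_force: 0.0
```

```bash
python3 - <<'E'
from h import *
import cv2
im=eyes.get_image("wrist")
cv2.imwrite("pics/w2.png",cv2.cvtColor(im,cv2.COLOR_RGB2BGR))
E
```

```text
(no output)
```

View pics/w2.png

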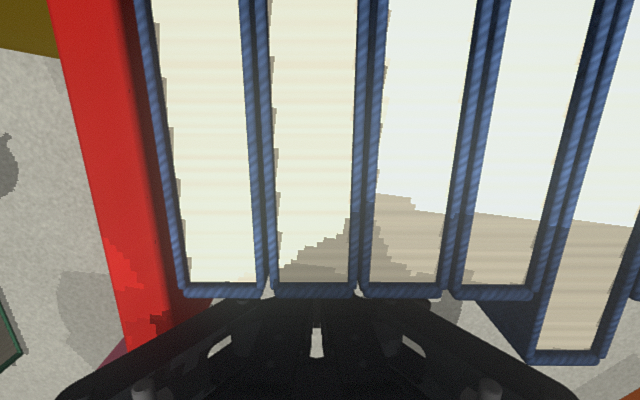

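Book 2 is flush: the four left spines end at about row 292, and the force rose to 7 N. Next is book 5.

Call:
drive_tool(
  deltas=[
    {"linear":[-20,-3,0],"twist":0,"claw":0},
    {"linear":[-50,-7,0],"twist":0,"claw":0},
    {"linear":[-50,-7,0],"twist":0,"claw":0},
    {"linear":[-44,-48,0],"twist":0,"claw":0},
    {"linear":[-38,-88,0],"twist":0,"claw":0},
    {"linear":[-36.5,-101,0],"twist":0,"claw":0},
    {"linear":[-36.5,-101,0],"twist":0,"claw":0},
    {"linear":[-26,-99.5,0],"twist":0,"claw":0},
    {"linear":[-18,-98.5,0],"twist":0,"claw":0},
    {"linear":[-13,-97.7,0],"twist":0,"claw":0},
    {"linear":[-9,-97.2,0],"twist":0,"claw":0},
    {"linear":[-5,-96.6,0],"twist":0,"claw":0},
  ],
)

```text
clock: 5.03
position: [0.5104, 0.0051, 0.1859]
ee_rot: [-0.0, 0.997, 0.073, -0.001]
contact_force: [-3.7, 0.1, 1.0]
width: -0.0
gripper_force: 0.0
```

Call:
drive_tool(
  deltas=[
    {"linear":[4,0.6,0],"twist":0,"claw":0},
    {"linear":[8,1.2,0],"twist":0,"claw":0},
    {"linear":[11,1.6,0],"twist":0,"claw":0},
    {"linear":[14,2,0],"twist":0,"claw":0},
    {"linear":[16,2.3,0],"twist":0,"claw":0},
    {"linear":[17,2.5,0],"twist":0,"claw":0},
    {"linear":[17,2.5,0],"twist":0,"claw":0},
  ],
)

```text
clock: 5.62
position: [0.5263, 0.0065, 0.1861]
ee_rot: [0.0, 0.997, 0.072, -0.002]
contact_force: [-6.0, -0.5, 1.0]
width: 0.0001
gripper_force: 0.0
```

Call:
drive_tool(
  deltas=[
    {"linear":[1,0.1,0],"twist":0,"claw":0},
    {"linear":[2,0.2,0],"twist":0,"claw":0},
    {"linear":[2,0.2,0],"twist":0,"claw":0},
  ],
)

```text
clock: 5.87
position: [0.5269, 0.0066, 0.186]
ee_rot: [-0.0, 0.997, 0.072, -0.003]
contact_force: [-8.6, -1.6, 2.6]
width: -0.0
gripper_force: 0.0
```

```bash
python3 - <<'E'
from h import *
import cv2
im=eyes.get_image("wrist")
cv2.imwrite("pics/w3.png",cv2.cvtColor(im,cv2.COLOR_RGB2BGR))
E
```

```text
(no output)
```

View pics/w3.png

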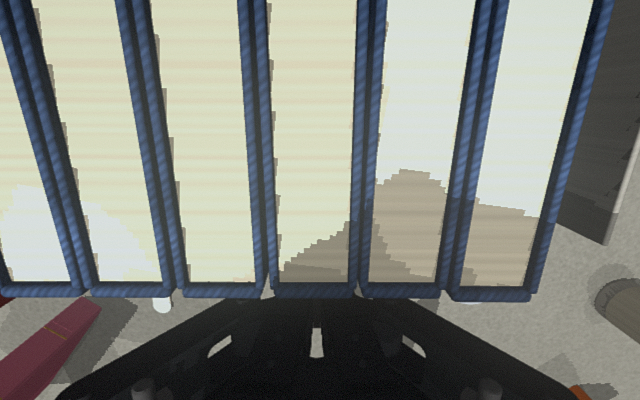

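All seven spines now end on one line, around row 292, and the support plate is at right (570–640). Next I'll move round to the right side of the plate.

Call:
drive_tool(
  deltas=[
    {"linear":[-20,-3,0],"twist":0,"claw":0},
    {"linear":[-44,-6,0],"twist":0,"claw":0},
    {"linear":[-44,-6,0],"twist":0,"claw":0},
    {"linear":[-38,-47,0],"twist":0,"claw":0},
    {"linear":[-32,-87,0],"twist":0,"claw":0},
    {"linear":[-27,-127,-4],"twist":0,"claw":0},
    {"linear":[-22,-167,-8],"twist":0,"claw":0},
    {"linear":[-19,-186,-10],"twist":0,"claw":0},
    {"linear":[-19,-186,-10],"twist":0,"claw":0},
    {"linear":[-19,-186,-10],"twist":0,"claw":0},
  ],
)

```text
clock: 6.75
position: [0.512, -0.1806, 0.1763]
ee_rot: [0.0, 0.997, 0.071, 0.001]
contact_force: [0.2, 0.6, 0.4]
width: -0.0
gripper_force: 0.0
```

```bash
python3 - <<'E'
from h import *
from rig import sensors
import cv2
p=np.load("p.npy");X=sensors.get_state()["position"];print(X)
M["wrist"]=eyes.camera_model("wrist")
im=eyes.get_image("wrist")
cv2.imwrite("pics/w4.png",cv2.cvtColor(im,cv2.COLOR_RGB2BGR))
print(proj("wrist",rw(p,(-.073,p[4]-.0015,.188))),proj("wrist",rw(p,(-.02,-.105,.176))),proj("wrist",rw(p,(-.075,p[3],.228))))
E
```

```text
[ 0.51196676 -0.18059459  0.17632966]
[197.68874256 165.96613067] [312.35088461  24.52677376] [-83.48794676 199.39196994]
```

View pics/w4.png

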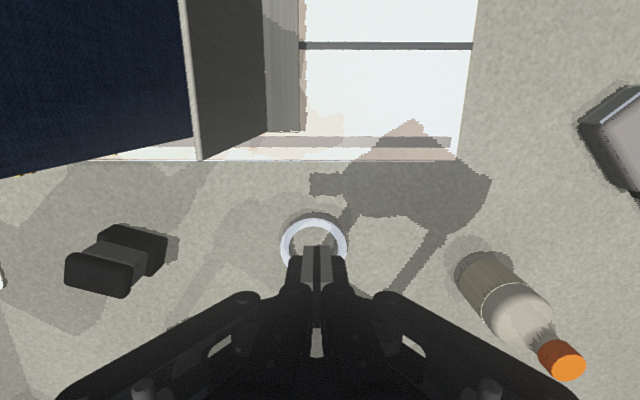

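The plate's front edge is at about column 197 and the fingers at column 317, so the way in beside the plate is clear.

Call:
drive_tool(
  deltas=[
    {"linear":[40,6,0],"twist":0,"claw":0},
    {"linear":[80,11.5,0],"twist":0,"claw":0},
    {"linear":[111,16,0],"twist":0,"claw":0},
    {"linear":[111,16,0],"twist":0,"claw":0},
    {"linear":[109,29,0],"twist":0,"claw":0},
    {"linear":[108,37,0],"twist":0,"claw":0},
    {"linear":[107,43,0],"twist":0,"claw":0},
    {"linear":[106,49,0],"twist":0,"claw":0},
    {"linear":[105,56,0],"twist":0,"claw":0},
    {"linear":[104,63,0],"twist":0,"claw":0},
    {"linear":[103,70,0],"twist":0,"claw":0},
    {"linear":[102,77,0],"twist":0,"claw":0},
  ],
)

```text
clock: 7.8
position: [0.6122, -0.102, 0.1766]
ee_rot: [0.0, 0.997, 0.072, -0.0]
contact_force: [-1.1, -2.6, 1.0]
width: 0.0003
gripper_force: 1.1
```

Call:
drive_tool(
  deltas=[
    {"linear":[-0.6,4,0],"twist":0,"claw":0},
    {"linear":[-1.1,8,0],"twist":0,"claw":0},
    {"linear":[-1.6,11,0],"twist":0,"claw":0},
    {"linear":[-2.1,14,0],"twist":0,"claw":0},
    {"linear":[-2.4,17,0],"twist":0,"claw":0},
    {"linear":[-2.8,19,0],"twist":0,"claw":0},
    {"linear":[-2.8,19,0],"twist":0,"claw":0},
    {"linear":[-2.8,19,0],"twist":0,"claw":0},
  ],
)

```text
clock: 8.47
position: [0.6131, -0.0906, 0.1796]
ee_rot: [0.007, 0.997, 0.072, 0.004]
contact_force: [0.2, -19.9, 8.3]
width: -0.0002
gripper_force: 1.0
```

```bash
python3 - <<'E'
from h import *
import cv2
im=eyes.get_image("wrist")
cv2.imwrite("pics/w5.png",cv2.cvtColor(im,cv2.COLOR_RGB2BGR))
E
```

```text
(no output)
```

View pics/w5.png

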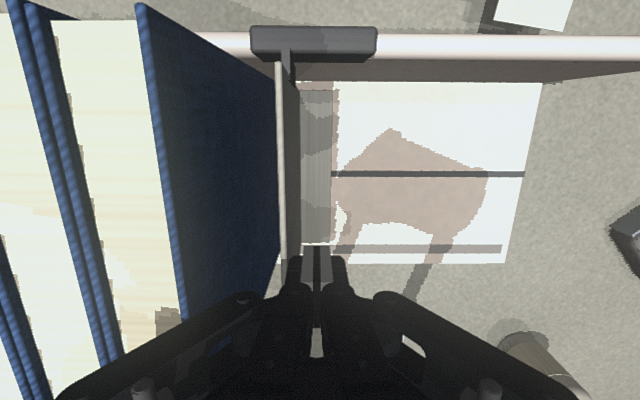

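The force rose to 20 N early, with the tool tilted and lifted about 3 mm. Most likely the gripper linkage, overlapping the book edge near (250,295), touched book 7. I'll measure where the plate and book edge are, then back off.

```bash
cat >> h.py <<'E'
def ray(n,uv,z,p):  # pixel -> rack xy at height z
    m=M[n];d=m["R"].T@np.linalg.solve(m["intrinsics"],[*uv,1]);c=-m["R"].T@m["t"];w=c+d*(z-c[2])/d[2]
    q=w[:2]-p[:2];k,s=np.cos(p[2]),np.sin(p[2]);return np.array([k*q[0]+s*q[1],-s*q[0]+k*q[1]]).round(4)
E
python3 - <<'E'
from h import *
p=np.load("p.npy");M["wrist"]=eyes.camera_model("wrist")
print("bookedge",[ray("wrist",u,.228,p) for u in((140,5),(165,160),(187,315))])
print("book6 right",[ray("wrist",u,.228,p) for u in((50,20),(112,320))])
print("plate L/R top",[ray("wrist",u,.188,p) for u in((276,62),(280,250),(286,62))])
print("finger L",ray("wrist",(290,260),.176,p))
E
```

```text
bookedge [array([0.0853, 0.0113]), array([0.048 , 0.0108]), array([-0.0026,  0.0111])]
book6 right [array([0.082 , 0.0335]), array([-0.0043,  0.0356])]
plate L/R top [array([ 0.0785, -0.0165]), array([ 0.0011, -0.0153]), array([ 0.0785, -0.0202])]
finger L [-0.0102 -0.0187]
```

Call:
drive_tool(
  deltas=[
    {"linear":[1.5,-12,0],"twist":0,"claw":0},
    {"linear":[3.5,-25,0],"twist":0,"claw":0},
    {"linear":[6,-42,0],"twist":0,"claw":0},
    {"linear":[6,-42,0],"twist":0,"claw":0},
  ],
)

```text
clock: 8.85
position: [0.6165, -0.128, 0.1756]
ee_rot: [0.0, 0.997, 0.071, -0.0]
contact_force: [0.6, -0.0, 0.1]
width: 0.0002
gripper_force: 0.0
```

The plate's left face is at rack y ≈ -0.016, and book 7's top edge has moved to about +0.011. I'll turn the gripper 90° so the wide linkage lies along the plate, and push a little higher.

Call:
drive_tool(
  deltas=[
    {"linear":[0,0,9],"twist":7,"claw":0},
    {"linear":[0,0,9],"twist":14,"claw":0},
    {"linear":[0,0,9],"twist":21,"claw":0},
    {"linear":[0,0,9],"twist":28,"claw":0},
    {"linear":[0,0,9],"twist":35,"claw":0},
    {"linear":[0,0,9],"twist":42,"claw":0},
    {"linear":[0,0,9],"twist":49,"claw":0},
    {"linear":[0,0,9],"twist":56,"claw":0},
    {"linear":[0,0,9],"twist":63,"claw":0},
    {"linear":[0,0,9],"twist":70,"claw":0},
    {"linear":[0,0,9],"twist":77,"claw":0},
    {"linear":[0,0,9],"twist":84,"claw":0},
  ],
)

```text
clock: 9.85
position: [0.6158, -0.1246, 0.1846]
ee_rot: [-0.001, 0.691, 0.723, 0.0]
contact_force: [0.6, -0.1, 1.1]
width: 0.0001
gripper_force: 0.0
```

Call:
drive_tool(
  deltas=[
    {"linear":[0,0,0],"twist":6,"claw":0},
    {"linear":[0,0,0],"twist":6,"claw":0},
    {"linear":[-2,14,0],"twist":6,"claw":0},
    {"linear":[-4,28,0],"twist":6,"claw":0},
    {"linear":[-5,34,0],"twist":6,"claw":0},
    {"linear":[-5.5,38,0],"twist":6,"claw":0},
    {"linear":[-6,42,0],"twist":6,"claw":0},
    {"linear":[-6,42,0],"twist":6,"claw":0},
  ],
)

```text
clock: 10.52
position: [0.6096, -0.0822, 0.1853]
ee_rot: [-0.0, 0.654, 0.757, 0.0]
contact_force: [1.6, 0.1, 0.2]
width: -0.0
gripper_force: 0.0
```

```bash
python3 - <<'E'
from h import *
from rig import sensors
import cv2
p=np.load("p.npy");s=sensors.get_state();q=s["position"][:2]-p[:2];k,r=np.cos(p[2]),np.sin(p[2]);print("tcp rack",k*q[0]+r*q[1],-r*q[0]+k*q[1],s["contact_force"])
m=M["wrist"]=eyes.camera_model("wrist");im=eyes.get_image("wrist")
t=eyes.get_image("top");cv2.imwrite("pics/t6.png",cv2.cvtColor(t,cv2.COLOR_RGB2BGR));
cv2.imwrite("pics/w6.png",cv2.cvtColor(im,cv2.COLOR_RGB2BGR));np.savez("w6.npz",**m)
# predicted pixels of row features, and row profile across book tops at rack x=+0.04 (blue binding vs white)
for x in(0.03,-.04):
    ys=np.arange(-.01,.12,.001);pts=[proj("wrist",rw(p,(x,y,.228))) for y in ys]
    o=""
    for (u,v) in pts:
        if 0<=u<640 and 0<=v<400:
            R,G,B=[int(c) for c in im[int(v),int(u)]];o+="b" if B>R+15 else("w" if R>110 else "d")
        else:o+="."
    print(x,o)
E
```

```text
tcp rack -0.01791181140045389 -0.022872445478834092 [1.61812414 0.14906097 0.15891957]
0.03 dddddddddddbbbddwwwwwwwwwwwwwwwwwwwwwwbbddbbbdwwwwwwwwwwwwwwwwwwwwwwwbbbdbbbwwwwwwwwwwwwwww.......................................
-0.04 dddddwwwwwwbbbddwwwwwwwwwwwwwwwwwwwwwwbbbddbbdwwwwwwwwwwwwwwwwwwwwwwwbbbddbbbwwwwwwwwwwwwww.......................................
```

The book edge reads y ≈ 0.002 again, so the row sprang back upright. The plate is about 10 mm short of it. I'll creep in and watch the force.

Call:
drive_tool(
  deltas=[
    {"linear":[-0.3,2,0],"twist":0,"claw":0},
    {"linear":[-0.6,4,0],"twist":0,"claw":0},
    {"linear":[-0.8,5.5,0],"twist":0,"claw":0},
    {"linear":[-1,7,0],"twist":0,"claw":0},
  ],
)

```text
clock: 10.95
position: [0.6093, -0.0767, 0.1855]
ee_rot: [0.001, 0.654, 0.756, 0.0]
contact_force: [0.1, -1.3, -0.4]
width: 0.0
gripper_force: 1.0
```

Call:
drive_tool(
  deltas=[
    {"linear":[-0.1,1,0],"twist":0,"claw":0},
    {"linear":[-0.2,2,0],"twist":0,"claw":0},
  ],
)

```text
clock: 11.12
position: [0.609, -0.0744, 0.1855]
ee_rot: [0.0, 0.654, 0.756, 0.0]
contact_force: [1.3, -2.4, 0.5]
width: 0.0001
gripper_force: 1.0
```

Call:
drive_tool(
  deltas=[
    {"linear":[-0.1,0.7,0],"twist":0,"claw":0},
    {"linear":[-0.2,1.4,0],"twist":0,"claw":0},
  ],
)

```text
clock: 11.28
position: [0.6088, -0.0729, 0.1855]
ee_rot: [0.0, 0.654, 0.756, 0.0]
contact_force: [2.0, -1.3, 0.9]
width: 0.0001
gripper_force: 1.0
```

Call:
drive_tool(
  deltas=[
    {"linear":[-0.1,0.7,0],"twist":0,"claw":0},
    {"linear":[-0.2,1.4,0],"twist":0,"claw":0},
  ],
)

```text
clock: 11.45
position: [0.6087, -0.0725, 0.1855]
ee_rot: [0.001, 0.654, 0.756, -0.0]
contact_force: [1.4, -5.8, 0.1]
width: 0.0003
gripper_force: 2.6
```

Call:
drive_tool(
  deltas=[
    {"linear":[-0.1,0.7,0],"twist":0,"claw":0},
    {"linear":[-0.2,1.4,0],"twist":0,"claw":0},
  ],
)

```text
clock: 11.62
position: [0.6086, -0.0713, 0.1855]
ee_rot: [0.001, 0.654, 0.756, -0.001]
contact_force: [1.2, -7.0, -0.2]
width: 0.0001
gripper_force: 3.4
```

```bash
cat > prof.py <<'E'
from h import *
import cv2
p=np.load("p.npy");M["wrist"]=eyes.camera_model("wrist");im=eyes.get_image("wrist")
for x in(.03,-.045):
    o=""
    for y in np.arange(-.015,.045,.0005):
        u,v=proj("wrist",rw(p,(x,y,.228)))
        if 0<=u<640 and 0<=v<400:
            R,G,B=[int(c) for c in im[int(v),int(u)]];o+="b" if B>R+15 else("w" if R>110 else "d")
        else:o+="."
    print(x,o)
E
python3 prof.py
```

```text
0.03 dddddddddddddddddddddddddddddddddddbbbbbdddddwwwwwwwwwwwwwwwwwwwwwwwwwwwwwwwwwwwwwwwwwwwwbbbbbdbbbbbddwwwwwwwwwwwwwwwwww
-0.045 dddddddddddddddddddddddddddddddddddbbbbbbbddddwwwwwwwwwwwwwwwwwwwwwwwwwwwwwwwwwwwwwwwwwwwbbbbbbbbbbbbddwwwwwwwwwwwwwwwww
```

Contact: the force stepped from 2 N to 7 N and book 7 moved about 1 mm against book 6. I'll withdraw and check.

Call:
drive_tool(
  deltas=[
    {"linear":[0.3,-2,0],"twist":0,"claw":0},
    {"linear":[3,-20,0],"twist":0,"claw":0},
    {"linear":[6,-45,0],"twist":0,"claw":0},
    {"linear":[6,-45,40],"twist":0,"claw":0},
    {"linear":[6,-45,80],"twist":0,"claw":0},
    {"linear":[6,-45,100],"twist":0,"claw":0},
    {"linear":[6,-45,100],"twist":0,"claw":0},
  ],
)

```text
clock: 12.25
position: [0.6162, -0.1148, 0.2911]
ee_rot: [0.004, 0.654, 0.756, 0.003]
contact_force: [0.7, -0.2, 0.5]
width: 0.0003
gripper_force: 0.0
```

```bash
python3 - <<'E'
from h import *
import cv2
M["wrist"]=eyes.camera_model("wrist");p=np.load("p.npy")
b=lambda n:cv2.cvtColor(eyes.get_image(n),cv2.COLOR_RGB2BGR)
w,s,t=b("wrist"),b("scene"),b("top")
c=lambda a,f:cv2.resize(a,f,interpolation=cv2.INTER_CUBIC)
low=np.hstack([c(s[150:305,155:355],(320,248)),c(t[105:215,240:410],(383,248))])
big=np.zeros((600,703,3),np.uint8);big[:248]=low;big[248:600,:563]=c(w,(563,352))
cv2.imwrite("pics/end.png",big)
print([proj("wrist",rw(p,X)).round() for X in((0,0,.188),(0,.002,.228),(-.073,0,.188),(-.075,.002,.228))])
E
```

```text
[array([335., 137.]), array([340., 139.]), array([240., 137.]), array([221., 139.])]
```

View pics/end.png

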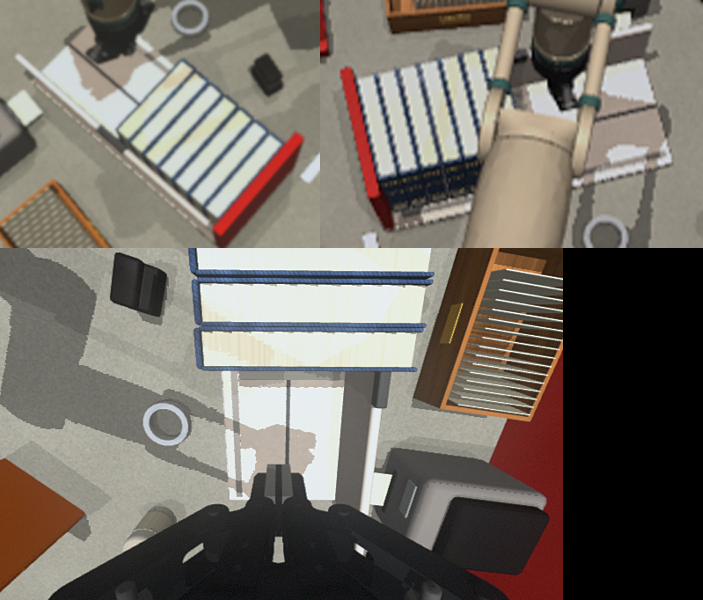

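```bash
python3 prof.py; python3 - <<'E'
from h import *
import cv2
p=np.load("p.npy");M["wrist"]=eyes.camera_model("wrist");im=eyes.get_image("wrist")
g=cv2.cvtColor(im,cv2.COLOR_RGB2GRAY)
for x in(-.06,-.04,.03):
    print(x,[(round(y*1000),int(g[tuple(int(round(c)) for c in proj("wrist",rw(p,(x,y,.023)))[::-1])])) for y in np.arange(-.05,.002,.002)])
E
```

```text
0.03 wwwwwwwwwwwwwwwwwwwwwwwwwwwwwwwwwdbbbbbwwwwwwwwwwwwwwwwwwwwwwwwwwwwwwwwwwwwwwwwwwwwwwwwwbbbbbbbbbbbwwwwwwwwwwwwwwwwwwwww
-0.045 wwwwwwwwwwwwwwwwwwwwwwwwwwwwwwwwwwbbbbbbwwwwwwwwwwwwwwwwwwwwwwwwwwwwwwwwwwwwwwwwwwwwwwwwwbbbbbbbbbbbwwwwwwwwwwwwwwwwwwww
-0.06 [(-50, 233), (-48, 233), (-46, 234), (-44, 236), (-42, 165), (-40, 157), (-38, 162), (-36, 166), (-34, 161), (-32, 164), (-30, 134), (-28, 138), (-26, 138), (-24, 138), (-22, 137), (-20, 136), (-18, 95), (-16, 99), (-14, 86), (-12, 167), (-10, 237), (-8, 222), (-6, 222), (-4, 230), (-2, 222), (0, 222)]
-0.04 [(-50, 235), (-48, 234), (-46, 235), (-44, 236), (-42, 237), (-40, 180), (-38, 164), (-36, 164), (-34, 167), (-32, 166), (-30, 135), (-28, 138), (-26, 136), (-24, 138), (-22, 136), (-20, 133), (-18, 96), (-16, 116), (-14, 109), (-12, 185), (-10, 218), (-8, 218), (-6, 219), (-4, 218), (-2, 218), (0, 217)]
0.03 [(-50, 235), (-48, 235), (-46, 235), (-44, 234), (-42, 191), (-40, 181), (-38, 181), (-36, 183), (-34, 184), (-32, 181), (-30, 152), (-28, 151), (-26, 152), (-24, 151), (-22, 133), (-20, 126), (-18, 94), (-16, 107), (-14, 95), (-12, 242), (-10, 236), (-8, 234), (-6, 233), (-4, 235), (-2, 236), (0, 234)]
```

```bash
python3 -c "
from rig import manip
print(manip.sign_off())"
```

```text
the job is handed in; nothing more can be done
None
```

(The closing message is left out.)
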